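# Put the repair kit back into its fitted tray

## Task

Put the repair kit away: set the sanding block, the tape measure, the small glue bottle with the orange nozzle and the jar of hardware each into the recess of the tray that was cut to its outline, seated on the recess floor with the bottle, jar and tape measure upright. Do not tip the jar or the glue bottle over on the way, and leave the aerosol can and the tub of screws where they are.

Things in the scene. Friction and masses are not known exactly. Their poses are not given: they have to be found in the camera images.
- cork_pad_mid (a point): brown cork sanding block lying flat, 110 x 65 mm and 32 mm high; this point is its centre, half-way up (16 mm above its underside); x runs along the 110 mm side, y along the 65 mm side; 0.09 kg
- tape_mid (a point): yellow pocket tape measure standing on its base, 70 mm long, 38 mm thick, 66 mm high; this point is its centre, half-way up (33 mm above its underside); x runs along the 70 mm length, y across the 38 mm thickness; 0.28 kg
- glue_mid (a point): small round glue bottle with an orange cone nozzle, standing, 48 mm across, 131 mm high (body straight up to 80 mm above its base, then a shoulder up to 96 mm, then the narrow cap and nozzle); this point is on its axis, half-way up (65 mm above its base); 0.13 kg
- jar_mid (a point): round glass jar of hardware with a blue-green lid, standing, 60 mm across (the lid 56 mm), 109 mm high; this point is on its axis, half-way up (54 mm above its base); 0.3 kg
- recess_cork (a point): the large oblong recess, 126 x 81 mm, cut for the sanding block, 14 mm deep with a 3 mm bevel, in one of four wooden blocks (152 x 116 mm) that lie in any order in a low tray, 118 mm apart. This point: centre of its felt-lined floor, 46 mm above the bench (block top 60 mm, tray rim 56 mm). x along the block's 152 mm side and the recess's 126 mm side, y along the row of blocks, z up
- recess_tape (a point): the small oblong recess, 86 x 54 mm, cut for the tape measure, 14 mm deep with a 3 mm bevel, in one of four wooden blocks (152 x 116 mm) that lie in any order in a low tray, 118 mm apart. This point: centre of its felt-lined floor, 46 mm above the bench (block top 60 mm, tray rim 56 mm). x along the block's 152 mm side and the recess's 86 mm side, y along the row of blocks, z up
- recess_glue (a point): the smaller round recess, 62 mm across, cut for the glue bottle, 14 mm deep with a 3 mm bevel, in one of four wooden blocks (152 x 116 mm) that lie in any order in a low tray, 118 mm apart. This point: centre of its felt-lined floor, 46 mm above the bench (block top 60 mm, tray rim 56 mm). x along the block's 152 mm side, y along the row of blocks, z up
- recess_jar (a point): the larger round recess, 76 mm across, cut for the jar, 14 mm deep with a 3 mm bevel, in one of four wooden blocks (152 x 116 mm) that lie in any order in a low tray, 118 mm apart. This point: centre of its felt-lined floor, 46 mm above the bench (block top 60 mm, tray rim 56 mm). x along the block's 152 mm side, y along the row of blocks, z up
- paint_can: bystander: upright aerosol paint can, 66 mm across, 205 mm high; its origin is the centre of its underside
- tub: bystander: clear tub of screws with a red lid, 85 mm square, 64 mm high; its origin is the centre of its underside

How it is judged:
By the outcome, as a careful person would: the job done as asked, in the order asked, and still so for the second after the job is handed in, with the robot touching nothing.
It also fails if it takes over 104 s, if anything falls off the work surface, if the arm or the gripper's body presses on something with over 40 N, if the wrist force passes 120 N, or if a joint passes its speed limit or range.

## Robot

A 6-joint arm with a two-finger parallel gripper is mounted at the origin on a cart in front of the work surface, level with it; the furniture and walls round the work are solid. World frame = base frame: x ahead of the robot, y to its left, z up, the work surface at z = 0. Lengths are in m, angles in rad, forces in N, time in s.
With the tool pointing down it reaches from about 0.225 to 0.875 m from the base axis. Payload 3.4 kg.
Tool frame: the origin (TCP) lies between the finger pads; the fingertips stand 19 mm ahead of it and the grasp point (between the pads) is the TCP; z points along the fingers, y is the line along which they close (so a half turn about z gives the same grasp; the last joint's range is limited). The gripper opens to 85 mm and grips with 20 to 120 N. Pads are 22 mm wide; open, the fingers measure 114 mm over their backs; the gripper's body (76 mm by 85 mm) begins 54 mm behind the grasp point. The pads swing forward as they close: fully open they stand 13 mm farther back than shut.
Start: joints at [-1.28, 0.276, 1.505, -0, 1.361, -0.121], TCP at [0.23, -0.527, 0.25] pointing down, gripper open.
Joint ranges: [-2.89, 2.89], [-0.75, 2.08], [0.22, 2.7], [-1.18, 4.32], [0.11, 2.71], [-2.7, 2.7]. Speed limits (rad/s): [2.57, 2.57, 3.14, 3.14, 3.14, 3.14].

## Interface

Orientations are given as a unit quaternion [w, x, y, z].
In Python, from rig import get_state, imaging, ticket gives the robot as it stands. The module is installed in compiled form; this text tells all that it offers.
- The arm moves only by the shell command python3 -m inch 'ROWS' [FORCE]. ROWS is JSON, a list of rows, each an object with "claw": the opening, from -1 (shut) to 1 (fully open); "travel": the shift along the world's x, y, z in units of 200 mm (1.0 is 200 mm), a list of three; "turn": the turn about the world's z in units of 180 degrees (1.0 is 180 degrees). A call has 1 to 5 rows; each row is the pose to reach, as a shift and turn from the pose commanded when the call began, turning the shorter way round; what a row does not reach only later rows make up. A row lasts 1/10 s, in which the tool goes at most 50 mm and 8.59 degrees, less where a joint would pass 70% of its speed; a pose out of reach is approached as far as the arm can. A call with a number of a shift or a turn outside -1 to 1 is refused whole. A call with a gripper value outside its range is refused whole. The fingers move at their own pace and stop on an object; FORCE is the grip in N (left out, the last holds). Time passes only in rows, so rows that repeat a pose let the fingers close. It gives the time, the measured TCP pose, the force, the opening and the grip force at its end, in the units of the state.
- get_state(): the state, without advancing time (a new reading comes with each control period).
- imaging.get_image(name): name is "side" or "top" or "wrist"; returns the picture (480x640x3 uint8, red, green, blue); there is no depth.
- imaging.camera_params(name): a dict with "camera_matrix" (3x3 intrinsics, pixels), "cam_to_world" (4x4, takes a point from camera to world coordinates); the wrist camera has in their place "T_tool_cam" (4x4, takes a point from camera to tool coordinates, whose origin is the TCP and whose axes are the flange's). Camera axes: x right, y down, z forward; pixel columns grow to the right and rows downward; lengths in m; the calibration is good to about 2 mm. A picture is of the moment at which its call begins: read the wrist's pose just before it. camera_params takes no time and is no camera call.
- ticket.sign_off(): hands the job in; it is judged then, once.
The state is a dict: "clock": time; "qpos": joint angles; "qd": joint speeds; "effort": joint torques, N m; "position": TCP position; "ee_rot": TCP orientation; "contact_force": force on the tool from outside, world axes, zero at the start; "moment": the same for the moment, N m; "width": finger opening in m; "gripper_force": force on a finger pad.
Only numpy, scipy, OpenCV 4.12 (cv2) and the standard library are available. Lean on these libraries where they do the work, as an engineer would, in place of code of your own. Each camera call takes 0.05 s, during which the arm holds its last target. There are 200 camera calls.

## Working session

There is one attempt and no reset: what is moved stays moved. The work goes in short steps, Python scripts to look and compute and a shell command to move; the robot and the scene stay as the last step left them, time stands still between calls to the robot, and variables do not carry over. Pictures are saved under pics/ and viewed, at most 15 in all, crops included, and the job is handed in when it is done.

```bash
mkdir -p pics; python3 - <<'E'
from rig import get_state, imaging
import cv2
s=get_state();print({k:s[k] for k in('clock','position','ee_rot','width')})
for n in('side','top'):
    cv2.imwrite(f'pics/{n}0.png',imaging.get_image(n)[:,:,::-1])
    p=imaging.camera_params(n);print(n,p['camera_matrix'],p['cam_to_world'])
print(imaging.camera_params('wrist'))
E
```

```text
{'clock': 0.0, 'position': array([ 0.2300065 , -0.52644836,  0.24942563]), 'ee_rot': array([-9.35440515e-04,  9.78874670e-01,  2.04459038e-01, -7.87414759e-05]), 'width': 0.08578500569623872}
side [[474.1102723    0.         319.89452861]
 [  0.         474.1102723  239.50155958]
 [  0.           0.           1.        ]] [[-0.92475767 -0.17925966  0.33569215  0.24543425]
 [-0.37998381  0.4833232  -0.78867674  0.81769617]
 [-0.02086988 -0.85689245 -0.5150726   0.63269976]
 [ 0.          0.          0.          1.        ]]
top [[557.35179108   0.         315.45748074]
 [  0.         557.35179108 232.67875374]
 [  0.           0.           1.        ]] [[ 0.02796266 -0.99412955  0.10452045  0.49542147]
 [-0.99930245 -0.03039004 -0.02170375 -0.00713468]
 [ 0.02475272 -0.10384065 -0.99428589  1.31545484]
 [ 0.          0.          0.          1.        ]]
{'camera_matrix': array([[410.01283877,   0.        , 319.13213137],
       [  0.        , 410.01283877, 241.27378428],
       [  0.        ,   0.        ,   1.        ]]), 'T_tool_cam': array([[ 9.16341237e-04, -9.62657705e-01, -2.70719971e-01,
         6.87159014e-02],
       [ 9.99999433e-01,  7.35404591e-04,  7.69791088e-04,
        -6.42870749e-04],
       [-5.41956613e-04, -2.70720523e-01,  9.62657834e-01,
        -1.22824768e-01],
       [ 0.00000000e+00,  0.00000000e+00,  0.00000000e+00,
         1.00000000e+00]])}
```

View pics/top0.png

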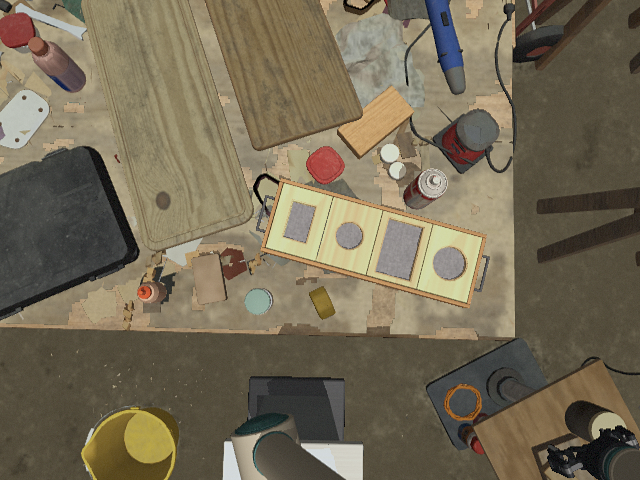

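View pics/side0.png

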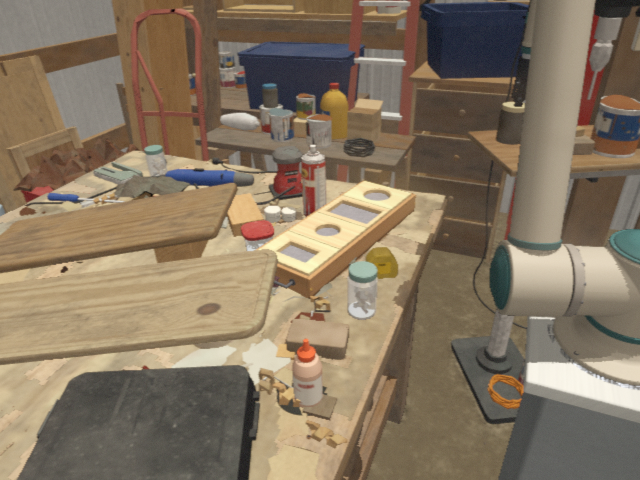

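The top view shows tray recesses from left to right: tape (302,222), glue (349,235), cork (401,249), jar (450,263). The glue bottle is at (150,292), cork (209,278), jar (258,301) and tape measure (321,303). I'll zoom in to refine these.

```bash
cat > h.py <<'E'
import numpy as np, cv2
from rig import get_state, imaging
from scipy.spatial.transform import Rotation as R
def cam(n,s=None):
    p=imaging.camera_params(n)
    if n!='wrist': return p['camera_matrix'],p['cam_to_world']
    s=s or get_state(); T=np.eye(4); q=s['ee_rot']
    T[:3,:3]=R.from_quat([q[1],q[2],q[3],q[0]]).as_matrix(); T[:3,3]=s['position']
    return p['camera_matrix'],T@p['T_tool_cam']
def px2w(KT,uv,z):
    K,T=KT; d=T[:3,:3]@np.linalg.solve(K,[uv[0],uv[1],1]); o=T[:3,3]
    return o+d*(z-o[2])/d[2]
def w2px(KT,P):
    K,T=KT; c=T[:3,:3].T@(np.asarray(P,float)-T[:3,3]); return (K@c)[:2]/c[2]
def blob(im,mask,lo=300):
    n,l,st,c=cv2.connectedComponentsWithStats(mask.astype(np.uint8))
    return [(st[i],c[i],cv2.minAreaRect(np.argwhere(l==i)[:,::-1].astype(np.float32))) for i in range(1,n) if st[i][4]>lo]
E
python3 - <<'E'
from h import *
im=cv2.imread('pics/top0.png');KT=cam('top')
hsv=cv2.cvtColor(im,cv2.COLOR_BGR2HSV)
poly=np.array([[283,186],[483,237],[468,300],[268,247]])
m=np.zeros(im.shape[:2],np.uint8);cv2.fillPoly(m,[poly],1)
for st,c,r in blob(im,(m>0)&(hsv[...,1]<60)&(hsv[...,2]<190),250):
    print('recess',st[4],c.round(1),[np.round(x,1) for x in r],px2w(KT,r[0],.046).round(4),px2w(KT,c,.053).round(4))
    b=[px2w(KT,p,.046)[:2] for p in cv2.boxPoints(r)];print([(np.linalg.norm(b[i]-b[i-1]).round(3),np.degrees(np.arctan2(*(b[i]-b[i-1])[::-1])).round(1)) for i in(1,2)])
c=cv2.resize(im[235:345,110:350],None,fx=3.3,fy=3.3,interpolation=cv2.INTER_CUBIC);cv2.imwrite('pics/c1.png',c)
for n,uv,z in(('gluetip',(152,291),.131),('jarlid',(258.5,301),.109),('can',(434,180),.205),('tub',(325,165),.064)):print(n,px2w(KT,uv,z).round(3))
E
```

```text
recess 826 [298.9 221.8] [array([299. , 221.8]), array([22.7, 36.3]), np.float64(15.9)] [0.6527 0.0037 0.046 ] [0.6519 0.0037 0.053 ]
[(np.float64(0.084), np.float64(-13.9)), (np.float64(0.052), np.float64(-104.3))]
recess 1848 [398.3 249.3] [array([398.3, 249.3]), array([34.4, 54. ]), np.float64(14.7)] [ 0.5963 -0.2259  0.046 ] [ 0.5957 -0.2245  0.053 ]
[(np.float64(0.125), np.float64(-13.8)), (np.float64(0.079), np.float64(-103.1))]
recess 528 [348.6 235.5] [array([348.5, 235.5]), array([25., 25.]), np.float64(90.0)] [ 0.6247 -0.1108  0.046 ] [ 0.6239 -0.1103  0.053 ]
[(np.float64(0.058), np.float64(-88.2)), (np.float64(0.058), np.float64(-178.9))]
recess 793 [448.1 262.9] [array([448., 263.]), array([32., 30.]), np.float64(90.0)] [ 0.5683 -0.3404  0.046 ] [ 0.5681 -0.3389  0.053 ]
[(np.float64(0.069), np.float64(-88.3)), (np.float64(0.073), np.float64(-180.0))]
gluetip [0.486 0.307 0.131]
jarlid [0.471 0.085 0.109]
can [ 0.727 -0.27   0.205]
tub [ 0.783 -0.052  0.064]
```

View pics/c1.png

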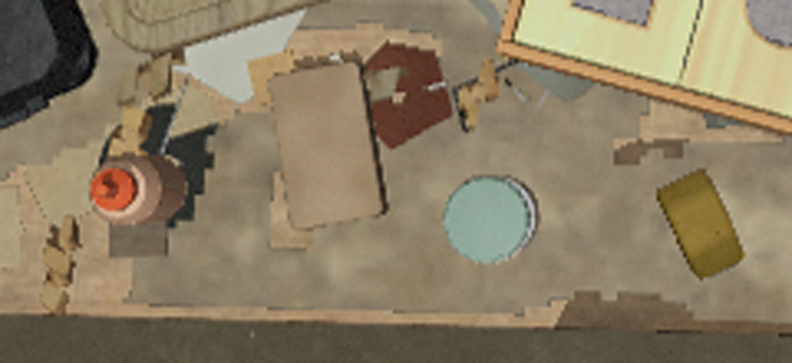

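Crop (×3.3): cork corners (272,73),(360,60),(386,212),(295,228); jar lid centre (488,220); nozzle tip (110,188); tape measure corners around (657,195),(703,168),(745,262),(703,280).

```bash
python3 - <<'E'
from h import *
KT=cam('top');f=lambda u,v,z:px2w(KT,(110+u/3.3,235+v/3.3),z)[:2]
c=[f(*p,.032) for p in((272,73),(360,60),(386,212),(295,228))]
t=[f(*p,.062) for p in((657,195),(703,168),(745,262),(703,280))]
for n,c in(('cork',c),('tape',t)):
    c=np.array(c);d=(c[0]+c[1]-c[2]-c[3]);print(n,c.mean(0).round(4),'long deg',np.degrees(np.arctan2(d[1],d[0])).round(1),np.linalg.norm(d)/2,np.linalg.norm(c[0]-c[1]))
print('jar',f(488,220,.109),'glue',f(110,188,.131))
E
python3 -m inch '[{"claw":1,"travel":[0.15,0.5,0],"turn":0},{"claw":1,"travel":[0.3,1,0],"turn":0},{"claw":1,"travel":[0.3,1,0],"turn":0},{"claw":1,"travel":[0.3,1,0],"turn":0},{"claw":1,"travel":[0.3,1,0],"turn":0}]' 40
```

```text
cork [0.5181 0.2041] long deg 11.8 0.10766194444543942 0.06142497344555607
tape [ 0.4687 -0.0552] long deg 27.9 0.0670517042154736 0.0361344064316507
jar [0.46982772 0.08579053] glue [0.48388023 0.32455879]
clock: 0.6
position: [0.2901, -0.3214, 0.2499]
ee_rot: [-0.002, 0.979, 0.206, 0.0]
contact_force: [-0.2, 0.5, 0.4]
width: 0.0853
gripper_force: 0.0
```

```bash
python3 -m inch '[{"claw":1,"travel":[0.4,0.95,0],"turn":-0.065},{"claw":1,"travel":[0.4,0.95,0],"turn":-0.065},{"claw":1,"travel":[0.4,0.95,0],"turn":-0.065},{"claw":1,"travel":[0.4,0.95,0],"turn":-0.065},{"claw":1,"travel":[0.4,0.95,0],"turn":-0.065}]'
python3 -m inch '[{"claw":1,"travel":[0.5,1,0],"turn":0},{"claw":1,"travel":[0.5,1,0],"turn":0},{"claw":1,"travel":[0.5,1,0],"turn":0},{"claw":1,"travel":[0.5,1,0],"turn":0},{"claw":1,"travel":[0.5,1,0],"turn":0}]'
python3 - <<'E'
from h import *
s=get_state();im=imaging.get_image('wrist');K,T=cam('wrist',s);np.savez('pics/w1.npz',K=K,T=T)
cv2.imwrite('pics/w1.png',im[:,:,::-1]);print(s['position'],s['ee_rot'])
E
```

```text
clock: 1.1
position: [0.371, -0.1331, 0.2502]
ee_rot: [-0.001, 0.994, 0.106, 0.0]
contact_force: [-0.1, -0.5, 0.3]
width: 0.0858
gripper_force: 0.0
clock: 1.6
position: [0.4719, 0.0661, 0.2501]
ee_rot: [-0.0, 0.994, 0.105, 0.001]
contact_force: [0.0, -0.8, 0.2]
width: 0.0853
gripper_force: 0.0
[0.47192357 0.06614757 0.25007744] [-4.84024985e-04  9.94465182e-01  1.05064114e-01  5.46749341e-04]
```

View pics/w1.png

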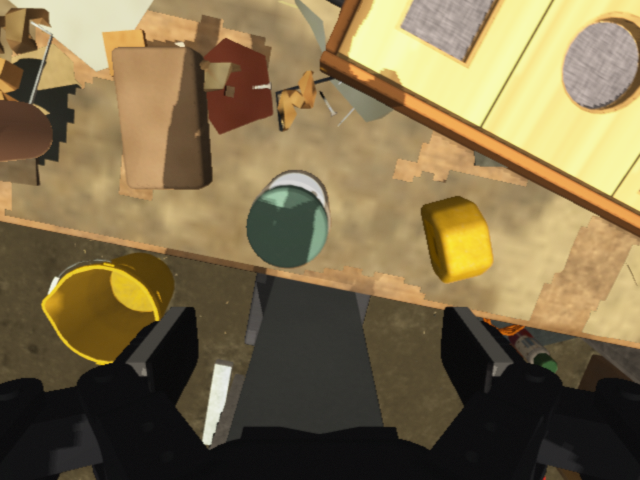

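The wrist view shows the cork top face at about (114,48),(199,47),(204,187),(124,187), jar lid centre (288,226), tape measure at (425,203)–(492,281) and the glue bottle off the left edge.

```bash
python3 - <<'E'
from h import *
d=np.load('pics/w1.npz');KT=(d['K'],d['T'])
c=np.array([px2w(KT,p,.032)[:2] for p in((114,48),(200,47),(205,187),(124,187))])
e=c[0]+c[1]-c[2]-c[3];print('cork',c.mean(0),np.degrees(np.arctan2(e[1],e[0])),np.linalg.norm(e)/2,np.linalg.norm(c[0]-c[1]),np.linalg.norm(c[3]-c[2]))
print('jar',px2w(KT,(288,226),.109))
t=[px2w(KT,p,.060)[:2].round(4) for p in((422,205),(478,200),(492,262),(446,281))];print('tape',t)
s=get_state();print((c.mean(0)-s['position'][:2])/.2)
E
```

```text
cork [0.51689583 0.20553852] 9.374430865153123 0.1066800343043941 0.0656936964079756 0.06747538848288365
jar [0.47242834 0.0879094  0.109     ]
tape [array([ 0.4983, -0.009 ]), array([ 0.5111, -0.0501]), array([ 0.4653, -0.0768]), array([ 0.4419, -0.0454])]
[0.21887961 0.68850064]
```

```bash
python3 -m inch '[{"claw":1,"travel":[0.227,0.695,0],"turn":-0.006},{"claw":1,"travel":[0.227,0.695,0],"turn":-0.006},{"claw":1,"travel":[0.227,0.695,0],"turn":-0.006},{"claw":1,"travel":[0.227,0.695,-0.25],"turn":-0.006},{"claw":1,"travel":[0.227,0.695,-0.5],"turn":-0.006}]'
python3 -m inch '[{"claw":1,"travel":[0,0,-0.2],"turn":0},{"claw":1,"travel":[0,0,-0.4],"turn":0},{"claw":1,"travel":[0,0,-0.5],"turn":0},{"claw":1,"travel":[0,0,-0.5],"turn":0}]'
python3 - <<'E'
from h import *
s=get_state();im=imaging.get_image('wrist');K,T=cam('wrist',s);np.savez('pics/w2.npz',K=K,T=T)
cv2.imwrite('pics/w2.png',im[:,:,::-1]);print(s['position'],s['ee_rot'])
E
```

```text
clock: 2.15
position: [0.5177, 0.2033, 0.1502]
ee_rot: [-0.0, 0.995, 0.095, 0.003]
contact_force: [-0.4, -0.4, -1.2]
width: 0.0854
gripper_force: 0.0
clock: 2.55
position: [0.5132, 0.2006, 0.0469]
ee_rot: [0.001, 0.996, 0.094, -0.004]
contact_force: [-0.5, -0.5, 0.1]
width: 0.0855
gripper_force: 0.0
[0.51321574 0.20058338 0.0468689 ] [ 8.56333735e-04  9.95558394e-01  9.40614157e-02 -3.89895146e-03]
```

View pics/w2.png

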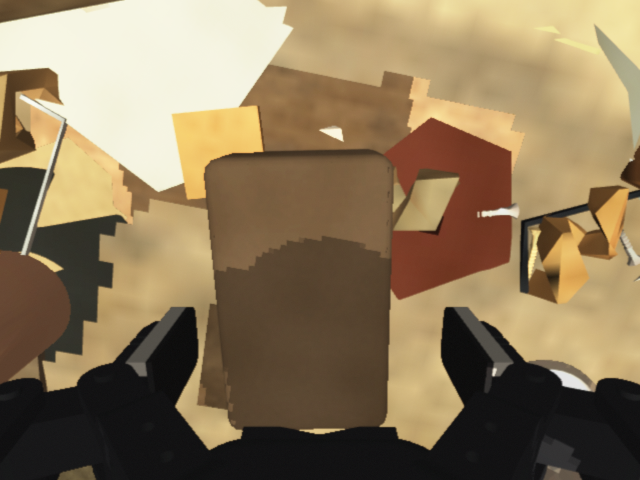

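The cork lies between the fingers, with top corners around (207,155),(391,152),(387,428),(230,428); it is slightly left of the finger midline at u=319.

```bash
python3 - <<'E'
from h import *
d=np.load('pics/w2.npz');KT=(d['K'],d['T'])
c=np.array([px2w(KT,p,.032)[:2] for p in((209,160),(389,157),(386,426),(233,427))]);print(c)
e=c[0]+c[1]-c[2]-c[3];print('cork',c.mean(0),np.degrees(np.arctan2(e[1],e[0])),np.linalg.norm(e)/2,np.linalg.norm(c[0]-c[1]),np.linalg.norm(c[3]-c[2]),get_state()['position'])
for w in (0.083,.065): print(w,[w2px(KT,d['T'][:3,3]*0+np.array([.5132,.2006,.0469])+np.array([0.186*y,-.982*y,-z])) for y in(-w/2,w/2) for z in (0.0,.019)])
E
python3 -m inch '[{"claw":1,"travel":[0,0.01,-0.08],"turn":0.003},{"claw":1,"travel":[0,0.01,-0.08],"turn":0.003}]'
```

```text
[[0.56296136 0.24752893]
 [0.57505435 0.18954217]
 [0.4717719  0.16586218]
 [0.45983286 0.22599231]]
cork [0.51740512 0.2072314 ] 12.356096731728785 0.10565276096767032 0.05923432379003568 0.06130393634722163 [0.51488437 0.20112712 0.04891202]
0.083 [array([196.18745748, 339.44917674]), array([210.60034269, 313.89689385]), array([444.86181198, 339.75267567]), array([430.00060826, 314.19044851])]
0.065 [array([223.17964921, 339.48211983]), array([234.41214034, 313.92875372]), array([417.92460101, 339.71979969]), array([406.23160852, 314.1586459 ])]
clock: 2.8
position: [0.5159, 0.2038, 0.0346]
ee_rot: [0.0, 0.995, 0.099, 0.0]
contact_force: [-0.6, -0.3, 0.1]
width: 0.0856
gripper_force: 0.0
```

```bash
python3 -m inch '[{"claw":1,"travel":[0,0.01,-0.02],"turn":0},{"claw":-1,"travel":[0,0.01,-0.02],"turn":0},{"claw":-1,"travel":[0,0.01,-0.02],"turn":0},{"claw":-1,"travel":[0,0.01,-0.02],"turn":0},{"claw":-1,"travel":[0,0.01,-0.02],"turn":0}]' 50
python3 -m inch '[{"claw":-1,"travel":[0,0,0],"turn":0},{"claw":-1,"travel":[0,0,0],"turn":0},{"claw":-1,"travel":[0,0,0],"turn":0}]'
```

```text
clock: 3.3
position: [0.5164, 0.2063, 0.0317]
ee_rot: [-0.0, 0.995, 0.099, 0.001]
contact_force: [-0.6, -0.0, 5.8]
width: 0.0638
gripper_force: 56.2
clock: 3.6
position: [0.5163, 0.2063, 0.0316]
ee_rot: [-0.0, 0.995, 0.099, 0.001]
contact_force: [-0.6, 0.1, 5.5]
width: 0.0637
gripper_force: 56.2
```

```bash
python3 -m inch '[{"claw":-1,"travel":[0,0,0.15],"turn":0},{"claw":-1,"travel":[0,0,0.4],"turn":0},{"claw":-1,"travel":[0,0,0.65],"turn":0},{"claw":-1,"travel":[0.05,-0.1,0.85],"turn":0},{"claw":-1,"travel":[0.1,-0.3,0.85],"turn":0}]'
python3 -m inch '[{"claw":-1,"travel":[0.15,-0.95,0],"turn":-0.07},{"claw":-1,"travel":[0.15,-0.95,0],"turn":-0.07},{"claw":-1,"travel":[0.15,-0.95,0],"turn":-0.07},{"claw":-1,"travel":[0.15,-0.95,0],"turn":-0.07},{"claw":-1,"travel":[0.15,-0.95,0],"turn":-0.07}]'
python3 -m inch '[{"claw":-1,"travel":[0.15,-0.91,0],"turn":-0.07},{"claw":-1,"travel":[0.15,-0.91,0],"turn":-0.07},{"claw":-1,"travel":[0.15,-0.91,0],"turn":-0.07},{"claw":-1,"travel":[0.15,-0.91,0],"turn":-0.07},{"claw":-1,"travel":[0.15,-0.91,-0.1],"turn":-0.07}]'
python3 -m inch '[{"claw":-1,"travel":[0,0,-0.2],"turn":0},{"claw":-1,"travel":[0,0,-0.35],"turn":0},{"claw":-1,"travel":[0,0,-0.35],"turn":0},{"claw":-1,"travel":[0,0,-0.35],"turn":0}]'
python3 - <<'E'
from h import *
s=get_state();im=imaging.get_image('wrist');K,T=cam('wrist',s);np.savez('pics/w3.npz',K=K,T=T)
cv2.imwrite('pics/w3.png',im[:,:,::-1]);q=s['ee_rot'];print(s['position'],s['ee_rot'],2*np.degrees(np.arctan2(q[2],q[1])))
E
```

```text
clock: 4.1
position: [0.5395, 0.1481, 0.2073]
ee_rot: [-0.001, 0.995, 0.101, 0.007]
contact_force: [1.1, -0.7, -2.0]
width: 0.0639
gripper_force: 55.6
clock: 4.6
position: [0.5665, -0.0494, 0.2003]
ee_rot: [0.002, 1.0, -0.014, 0.001]
contact_force: [-0.6, -0.2, -1.7]
width: 0.0635
gripper_force: 55.6
clock: 5.1
position: [0.5982, -0.2314, 0.1825]
ee_rot: [0.002, 0.992, -0.122, 0.004]
contact_force: [0.1, 0.0, -1.3]
width: 0.0637
gripper_force: 55.7
clock: 5.5
position: [0.5957, -0.2253, 0.1104]
ee_rot: [-0.0, 0.993, -0.12, -0.0]
contact_force: [0.2, 0.5, -0.3]
width: 0.0636
gripper_force: 55.7
[ 0.59566854 -0.22533375  0.11044692] [-1.90138601e-04  9.92740343e-01 -1.20276568e-01 -3.49152869e-04] -13.816129803156407
```

View pics/w3.png

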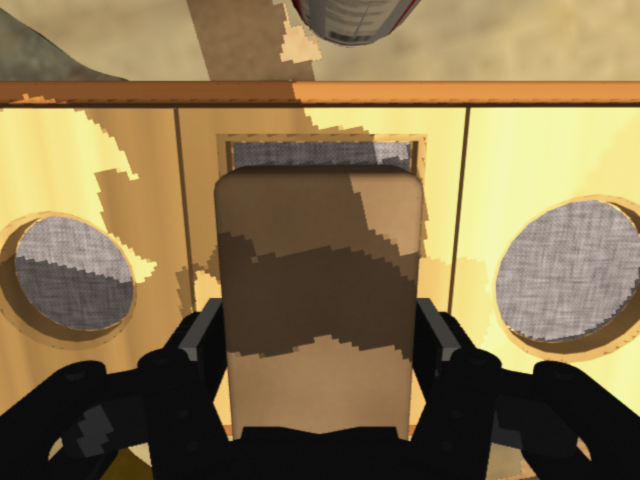

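The held block's midline (u≈320) matches the recess, whose bevel edges are at u=218 and 426 with the far edge at v≈135. I'll check the along-axis centring.

```bash
python3 - <<'E'
from h import *
d=np.load('pics/w3.npz');KT=(d['K'],d['T']);a=np.radians(-13.8);ex=np.array([np.cos(a),np.sin(a)]);ey=np.array([-ex[1],ex[0]])
p=np.array([.5957,-.2253])
for n,uv,z in(('bevfar',(322,135),.06),('wallfar',(322,141),.057),('L',(218,145),.06),('R',(426,145),.06),('corktopfar',(320,172),.0803+.032),('blockL',(178,107),.06),('blockR',(469,107),.06),('trayfar',(320,106),.058)):
    w=px2w(KT,uv,z)[:2]-p;print(n,(w@ex).round(4),(w@ey).round(4))
def c(n,o): 
    pass
E
```

```text
bevfar 0.0648 -0.0007
wallfar 0.0623 -0.0008
L 0.0607 0.0421
R 0.0608 -0.0436
corktopfar 0.0554 0.0002
blockL 0.0756 0.0572
blockR 0.0757 -0.0598
trayfar 0.0761 0.0001
```

Alignment is within about 1 mm, so I'll lower it.

```bash
python3 -m inch '[{"claw":-1,"travel":[0,-0.003,-0.08],"turn":0},{"claw":-1,"travel":[0,-0.003,-0.14],"turn":0},{"claw":-1,"travel":[0,-0.003,-0.15],"turn":0},{"claw":-1,"travel":[0,-0.003,-0.15],"turn":0}]'
python3 -m inch '[{"claw":-1,"travel":[0,0,-0.01],"turn":0},{"claw":-1,"travel":[0,0,-0.01],"turn":0}]'
```

```text
clock: 5.95
position: [0.5957, -0.2265, 0.0808]
ee_rot: [0.0, 0.993, -0.12, 0.0]
contact_force: [0.7, -0.1, -1.5]
width: 0.064
gripper_force: 55.7
clock: 6.15
position: [0.5958, -0.2267, 0.0788]
ee_rot: [0.0, 0.993, -0.121, 0.0]
contact_force: [0.0, 0.1, -1.5]
width: 0.0637
gripper_force: 55.7
```

```bash
python3 -m inch '[{"claw":-1,"travel":[0,0,-0.012],"turn":0},{"claw":-1,"travel":[0,0,-0.012],"turn":0}]'
python3 -m inch '[{"claw":0.8,"travel":[0,0,0],"turn":0},{"claw":1,"travel":[0,0,0],"turn":0},{"claw":1,"travel":[0,0,0],"turn":0},{"claw":1,"travel":[0,0,0],"turn":0}]'
```

```text
clock: 6.35
position: [0.5961, -0.2268, 0.0777]
ee_rot: [0.0, 0.993, -0.121, 0.001]
contact_force: [-1.2, 0.5, 7.0]
width: 0.064
gripper_force: 56.5
clock: 6.75
position: [0.5955, -0.2265, 0.0757]
ee_rot: [-0.0, 0.993, -0.121, -0.0]
contact_force: [-0.8, 1.1, 0.1]
width: 0.0851
gripper_force: 0.0
```

```bash
python3 -m inch '[{"claw":1,"travel":[0,0,0.25],"turn":0},{"claw":1,"travel":[0,0,0.5],"turn":0},{"claw":1,"travel":[0,0,0.65],"turn":0.04},{"claw":1,"travel":[-0.1,0.15,0.7],"turn":0.08},{"claw":1,"travel":[-0.2,0.3,0.7],"turn":0.12}]'
python3 -m inch '[{"claw":1,"travel":[-0.43,0.58,0],"turn":0.112},{"claw":1,"travel":[-0.43,0.58,0],"turn":0.112},{"claw":1,"travel":[-0.43,0.58,0],"turn":0.112},{"claw":1,"travel":[-0.43,0.58,0],"turn":0.112},{"claw":1,"travel":[-0.43,0.58,0],"turn":0.112}]'
python3 - <<'E'
from h import *
s=get_state();im=imaging.get_image('wrist');K,T=cam('wrist',s);np.savez('pics/w4.npz',K=K,T=T)
cv2.imwrite('pics/w4.png',im[:,:,::-1]);q=s['ee_rot'];print(s['position'],2*np.degrees(np.arctan2(q[2],q[1])))
E
```

```text
clock: 7.25
position: [0.5567, -0.1671, 0.2182]
ee_rot: [0.001, 0.998, 0.069, 0.002]
contact_force: [0.5, 0.6, -0.2]
width: 0.0855
gripper_force: 0.0
clock: 7.75
position: [0.4695, -0.0501, 0.2164]
ee_rot: [0.001, 0.97, 0.242, 0.001]
contact_force: [0.7, -1.0, 0.3]
width: 0.0855
gripper_force: 0.0
[ 0.46947192 -0.05010048  0.21636796] 27.990890276052838
```

View pics/w4.png

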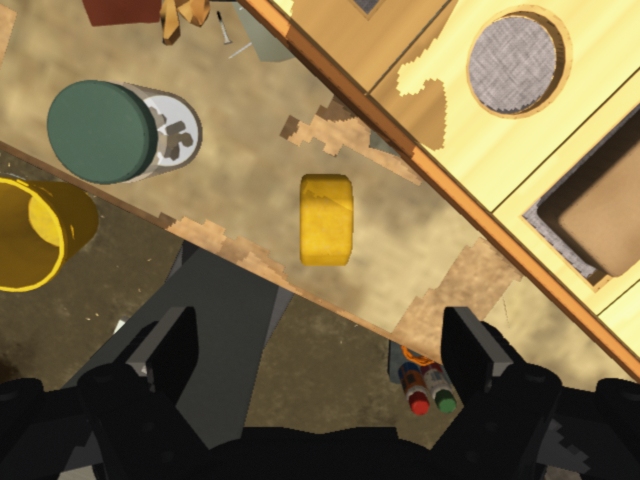

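The tape measure spans u 301–353 and v 174–266, with its axis parallel to the tool x.

```bash
python3 - <<'E'
from h import *
d=np.load('pics/w4.npz');KT=(d['K'],d['T']);a=np.radians(28);ex=np.array([np.cos(a),np.sin(a)]);ey=np.array([-ex[1],ex[0]])
p=np.array([.4695,-.0501])
def f(n,uv,z):
    w=px2w(KT,uv,z)[:2]-p;print(n,z,(w@ex).round(4),(w@ey).round(4))
for z in(.066,.05,.033):f('near',(327,266),z);f('far',(327,174),z);
for z in(.066,.05):f('L',(301,220),z);f('R',(353,220),z)
print('cam x',((KT[1][:2,3]-p)@ex))
# jar, recesses seen here
f('glue recess',(512,65),.046);print(px2w(KT,(512,65),.046),'jar',px2w(KT,(102,132),.109))
E
```

```text
near 0.066 -0.026 -0.0053
far 0.066 0.0383 -0.005
near 0.05 -0.0316 -0.0057
far 0.05 0.0365 -0.0053
near 0.033 -0.0375 -0.0061
far 0.033 0.0346 -0.0057
L 0.066 0.0071 0.0126
R 0.066 0.0071 -0.0229
L 0.05 0.0035 0.0133
R 0.05 0.0035 -0.0243
cam x 0.0686248395341088
glue recess 0.046 0.1079 -0.1277
[ 0.62475277 -0.11219873  0.046     ] jar [0.47198745 0.08493965 0.109     ]
```

```bash
python3 -m inch '[{"claw":1,"travel":[0.02,-0.018,-0.2],"turn":0},{"claw":1,"travel":[0.02,-0.018,-0.45],"turn":0},{"claw":1,"travel":[0.02,-0.018,-0.7],"turn":0},{"claw":1,"travel":[0.02,-0.018,-0.857],"turn":0},{"claw":1,"travel":[0.02,-0.018,-0.857],"turn":0}]' 60
python3 -m inch '[{"claw":-1,"travel":[0,0,0],"turn":0},{"claw":-1,"travel":[0,0,0],"turn":0},{"claw":-1,"travel":[0,0,0],"turn":0},{"claw":-1,"travel":[0,0,0],"turn":0},{"claw":-1,"travel":[0,0,0],"turn":0}]'
python3 -m inch '[{"claw":-1,"travel":[0,0,0],"turn":0},{"claw":-1,"travel":[0,0,0],"turn":0},{"claw":-1,"travel":[0,0,0],"turn":0}]'
```

```text
clock: 8.3
position: [0.4713, -0.0546, 0.0405]
ee_rot: [-0.002, 0.971, 0.24, -0.004]
contact_force: [-0.5, 0.6, 0.6]
width: 0.0858
gripper_force: 0.0
clock: 8.8
position: [0.4747, -0.0542, 0.0465]
ee_rot: [0.001, 0.97, 0.241, 0.002]
contact_force: [-0.8, 0.6, 5.2]
width: 0.0373
gripper_force: 59.9
clock: 9.1
position: [0.4746, -0.0542, 0.0465]
ee_rot: [0.001, 0.97, 0.241, 0.002]
contact_force: [-0.7, 0.8, 5.0]
width: 0.0372
gripper_force: 59.9
```

```bash
python3 -m inch '[{"claw":-1,"travel":[0,0,0.2],"turn":0},{"claw":-1,"travel":[0,0,0.45],"turn":0},{"claw":-1,"travel":[0,0,0.65],"turn":-0.04},{"claw":-1,"travel":[0.15,0.05,0.65],"turn":-0.08},{"claw":-1,"travel":[0.3,0.1,0.65],"turn":-0.12}]'
python3 -m inch '[{"claw":-1,"travel":[0.2,0.06,0],"turn":-0.045},{"claw":-1,"travel":[0.4,0.12,0],"turn":-0.09},{"claw":-1,"travel":[0.59,0.19,0],"turn":-0.112},{"claw":-1,"travel":[0.59,0.19,0],"turn":-0.112},{"claw":-1,"travel":[0.59,0.19,-0.1],"turn":-0.112}]'
python3 -m inch '[{"claw":-1,"travel":[0,0,-0.1],"turn":0},{"claw":-1,"travel":[0,0,-0.15],"turn":0},{"claw":-1,"travel":[0,0,-0.15],"turn":0},{"claw":-1,"travel":[0,0,-0.15],"turn":0}]'
python3 - <<'E'
from h import *
s=get_state();im=imaging.get_image('wrist');K,T=cam('wrist',s);np.savez('pics/w5.npz',K=K,T=T)
cv2.imwrite('pics/w5.png',im[:,:,::-1]);q=s['ee_rot'];print(s['position'],2*np.degrees(np.arctan2(q[2],q[1])))
E
```

```text
clock: 9.6
position: [0.5347, -0.0343, 0.178]
ee_rot: [0.001, 0.999, 0.052, 0.003]
contact_force: [-0.4, -0.7, -3.2]
width: 0.0372
gripper_force: 61.9
clock: 10.1
position: [0.6542, 0.0042, 0.1573]
ee_rot: [0.0, 0.993, -0.12, 0.003]
contact_force: [0.9, -0.2, -2.7]
width: 0.0372
gripper_force: 62.1
clock: 10.5
position: [0.6516, 0.0037, 0.1254]
ee_rot: [0.0, 0.993, -0.121, 0.0]
contact_force: [1.2, -0.4, -2.9]
width: 0.0375
gripper_force: 62.0
[0.65163884 0.00368098 0.12536217] -13.847209275789236
```

View pics/w5.png

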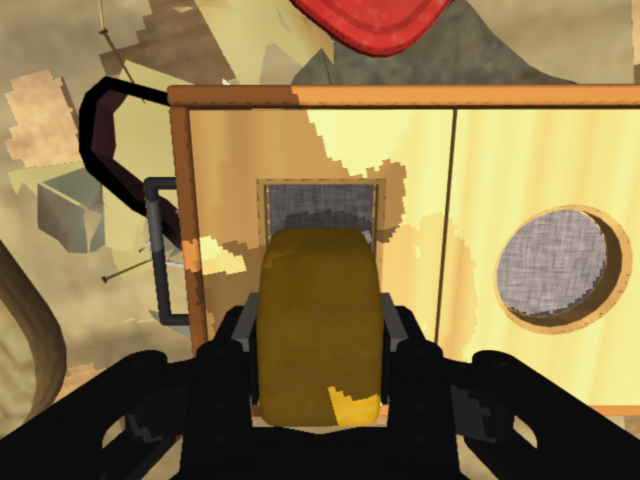

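The tape measure's midline (u≈320) matches the recess bevel (258–385), with the recess far edge at v≈180 and block far edge at v≈107.

```bash
python3 - <<'E'
from h import *
d=np.load('pics/w5.npz');KT=(d['K'],d['T']);a=np.radians(-13.8);ex=np.array([np.cos(a),np.sin(a)]);ey=np.array([-ex[1],ex[0]])
p=np.array([.6516,.0037])
for n,uv,z in(('bevfar',(322,180),.06),('L',(258,195),.06),('R',(385,195),.06),('blockL',(190,108),.06),('blockR',(456,108),.06),('tapefar',(320,228),.0789+.058)):
    w=px2w(KT,uv,z)[:2]-p;print(n,(w@ex).round(4),(w@ey).round(4))
E
python3 -m inch '[{"claw":-1,"travel":[0,0,-0.08],"turn":0},{"claw":-1,"travel":[0,0,-0.13],"turn":0},{"claw":-1,"travel":[0,0,-0.13],"turn":0}]'
```

```text
bevfar 0.0447 -0.0009
L 0.0378 0.0287
R 0.0378 -0.03
blockL 0.076 0.0568
blockR 0.076 -0.0594
tapefar 0.0409 0.0002
clock: 10.85
position: [0.6505, 0.0039, 0.0976]
ee_rot: [0.0, 0.993, -0.121, -0.001]
contact_force: [-0.2, -0.0, -2.8]
width: 0.0369
gripper_force: 62.0
```

```bash
python3 -m inch '[{"claw":-1,"travel":[-0.006,-0.004,-0.02],"turn":0},{"claw":-1,"travel":[-0.006,-0.004,-0.03],"turn":0},{"claw":-1,"travel":[-0.006,-0.004,-0.035],"turn":0},{"claw":-1,"travel":[-0.006,-0.004,-0.035],"turn":0}]'
```

```text
clock: 11.25
position: [0.6505, 0.0029, 0.0926]
ee_rot: [0.0, 0.993, -0.121, 0.0]
contact_force: [-2.3, -0.2, 2.9]
width: 0.0371
gripper_force: 62.7
```

Contact is at the expected seat height. I'll press slightly, release and rise, then head for the glue bottle.

```bash
python3 -m inch '[{"claw":-1,"travel":[0,0,-0.006],"turn":0},{"claw":0.5,"travel":[0,0,-0.006],"turn":0},{"claw":1,"travel":[0,0,-0.006],"turn":0},{"claw":1,"travel":[0,0,-0.006],"turn":0},{"claw":1,"travel":[0,0,-0.006],"turn":0}]'
python3 -m inch '[{"claw":1,"travel":[0,0,0],"turn":0},{"claw":1,"travel":[0,0,0.2],"turn":0},{"claw":1,"travel":[0,0,0.45],"turn":0},{"claw":1,"travel":[0,0,0.7],"turn":0},{"claw":1,"travel":[-0.1,0.1,0.75],"turn":0}]'
python3 -m inch '[{"claw":1,"travel":[-0.3,0.8,0],"turn":0},{"claw":1,"travel":[-0.3,0.8,0],"turn":0},{"claw":1,"travel":[-0.3,0.8,0],"turn":0},{"claw":1,"travel":[-0.3,0.8,0],"turn":0},{"claw":1,"travel":[-0.3,0.8,0],"turn":0}]'
python3 -m inch '[{"claw":1,"travel":[-0.35,0.65,0],"turn":0},{"claw":1,"travel":[-0.35,0.65,0],"turn":0},{"claw":1,"travel":[-0.35,0.65,0],"turn":0},{"claw":1,"travel":[-0.35,0.65,0],"turn":0}]'
python3 - <<'E'
from h import *
s=get_state();im=imaging.get_image('wrist');K,T=cam('wrist',s);np.savez('pics/w6.npz',K=K,T=T)
cv2.imwrite('pics/w6.png',im[:,:,::-1]);q=s['ee_rot'];print(s['position'],2*np.degrees(np.arctan2(q[2],q[1])),w2px((K,T),[.484,.32,.131]),s['qpos'])
E
```

```text
clock: 11.75
position: [0.6505, 0.0031, 0.0901]
ee_rot: [0.0, 0.993, -0.121, 0.0]
contact_force: [-0.3, 0.7, 0.4]
width: 0.0857
gripper_force: 0.0
clock: 12.25
position: [0.6357, 0.0209, 0.247]
ee_rot: [0.0, 0.993, -0.122, 0.007]
contact_force: [0.3, 0.6, 0.4]
width: 0.0856
gripper_force: 0.0
clock: 12.75
position: [0.5689, 0.1861, 0.2405]
ee_rot: [-0.001, 0.993, -0.118, -0.0]
contact_force: [-0.0, -0.9, 0.6]
width: 0.0852
gripper_force: 0.0
clock: 13.15
position: [0.498, 0.3168, 0.2403]
ee_rot: [-0.001, 0.993, -0.118, -0.001]
contact_force: [0.3, -0.6, -0.1]
width: 0.0853
gripper_force: 0.0
[0.49804238 0.31676678 0.2402937 ] -13.57109075718581 [320.40546672 269.05901861] [0.44705518 0.30435535 1.48877012 0.00274924 1.34871522 2.25410584]
```

View pics/w6.png

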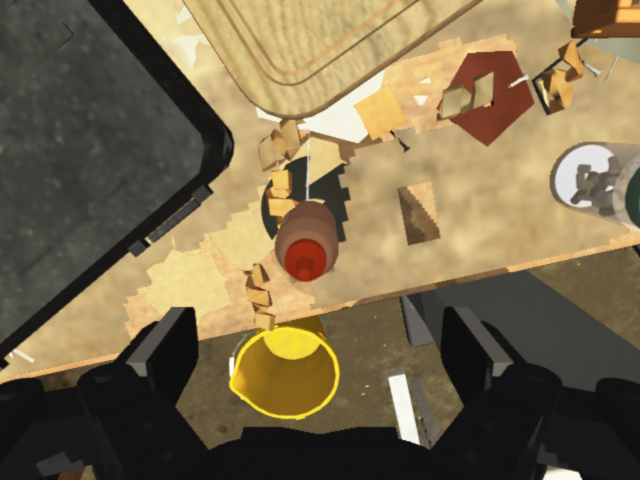

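The glue bottle appears with its nozzle tip near (305,271), shoulder circle centred near (307,247), and body running up to v≈201.

```bash
python3 - <<'E'
from h import *
d=np.load('pics/w6.npz');KT=(d['K'],d['T'])
print(px2w(KT,(305,271),.131),px2w(KT,(307,246),.085),get_state()['position'])
for c in((.492,.325),(.488,.325),(.488,.322)):
  r=[]
  for z,R_ in((0.002,.024),(.08,.024),(.131,.001)):
    P=np.array([w2px(KT,[c[0]+R_*np.cos(t),c[1]+R_*np.sin(t),z]) for t in np.linspace(0,6.28,40)]);r.append((P.min(0).round(),P.max(0).round()))
  print(c,r)
E
```

```text
[0.4849552  0.32928236 0.131     ] [0.48699627 0.32897666 0.085     ] [0.4996605  0.31430713 0.2402581 ]
(0.492, 0.325) [(array([286., 187.]), array([339., 239.])), (array([277., 203.]), array([344., 268.])), (array([307., 257.]), array([311., 260.]))]
(0.488, 0.325) [(array([287., 191.]), array([340., 243.])), (array([279., 209.]), array([346., 273.])), (array([309., 263.]), array([312., 266.]))]
(0.488, 0.322) [(array([290., 191.]), array([344., 243.])), (array([283., 208.]), array([350., 272.])), (array([314., 262.]), array([317., 265.]))]
```

```bash
python3 -m inch '[{"claw":1,"travel":[-0.078,0.068,0],"turn":0},{"claw":1,"travel":[-0.078,0.068,-0.2],"turn":0},{"claw":1,"travel":[-0.078,0.068,-0.3],"turn":0},{"claw":1,"travel":[-0.078,0.068,-0.3],"turn":0},{"claw":1,"travel":[-0.078,0.068,-0.3],"turn":0}]'
python3 - <<'E'
from h import *
s=get_state();im=imaging.get_image('wrist');K,T=cam('wrist',s);np.savez('pics/w7.npz',K=K,T=T)
cv2.imwrite('pics/w7.png',im[:,:,::-1]);q=s['ee_rot'];print(s['position'])
E
```

```text
clock: 13.7
position: [0.4861, 0.3254, 0.1805]
ee_rot: [0.0, 0.993, -0.121, 0.0]
contact_force: [-0.2, 0.4, 0.7]
width: 0.0855
gripper_force: 0.0
[0.48607562 0.32539917 0.18052742]
```

View pics/w7.png

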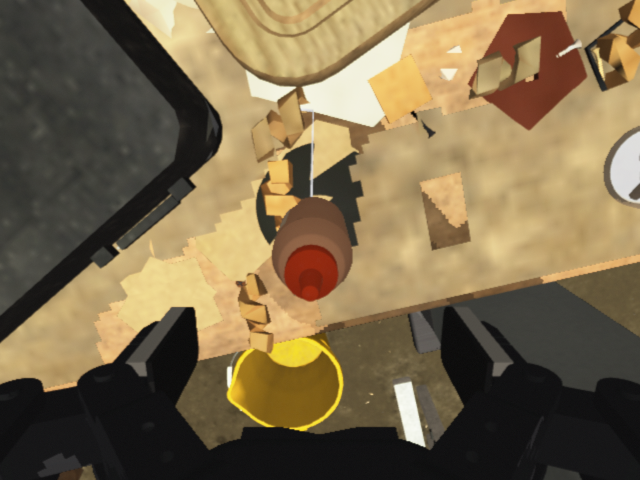

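The nozzle tip is at about (311,293), the body spans u 272–352, and its far base edge is near v=197.

```bash
python3 - <<'E'
from h import *
d=np.load('pics/w7.npz');KT=(d['K'],d['T']);s=get_state()
print(px2w(KT,(311,293),.131),s['position'])
from scipy.optimize import least_squares
def m(c):
    e=lambda z,r:np.array([w2px(KT,[c[0]+r*np.cos(t),c[1]+r*np.sin(t),z]) for t in np.linspace(0,6.28,80)])
    a,b=e(.0,.024),e(.08,.024);return np.array([a[:,1].min(),b[:,0].min(),b[:,0].max(),*w2px(KT,[c[0],c[1],.131])])
o=np.array([197,272,352,311,293]);r=least_squares(lambda c:m(c)-o,[.484,.327],x_scale=.01,diff_step=1e-3);print(r.x,m(r.x),(r.x-s['position'][:2])/.2)
E
```

```text
[0.48278733 0.33040185 0.131     ] [0.48645822 0.32589922 0.18135001]
[0.48219649 0.33075923] [195.06101451 270.39212167 354.16959423 310.55523536 294.3516784 ] [-0.02130863  0.02430004]
```

```bash
python3 -m inch '[{"claw":1,"travel":[-0.021,0.024,-0.1],"turn":0},{"claw":1,"travel":[-0.021,0.024,-0.3],"turn":0},{"claw":1,"travel":[-0.021,0.024,-0.45],"turn":0},{"claw":1,"travel":[-0.021,0.024,-0.49],"turn":0},{"claw":1,"travel":[-0.021,0.024,-0.49],"turn":0}]' 30
python3 -m inch '[{"claw":1,"travel":[0,0,0],"turn":0},{"claw":1,"travel":[0,0,-0.005],"turn":0},{"claw":1,"travel":[0,0,-0.005],"turn":0}]' 30
```

```text
clock: 14.25
position: [0.4811, 0.3312, 0.0825]
ee_rot: [0.0, 0.993, -0.121, -0.0]
contact_force: [0.8, 0.2, 0.1]
width: 0.0856
gripper_force: 0.0
clock: 14.55
position: [0.4815, 0.3319, 0.0828]
ee_rot: [-0.001, 0.993, -0.121, 0.001]
contact_force: [1.0, -0.4, 1.0]
width: 0.0857
gripper_force: 0.0
```

```bash
python3 -m inch '[{"claw":1,"travel":[0,0,-0.012],"turn":0},{"claw":0.3,"travel":[0,0,-0.012],"turn":0},{"claw":0,"travel":[0,0,-0.012],"turn":0},{"claw":-0.3,"travel":[0,0,-0.012],"turn":0},{"claw":-1,"travel":[0,0,-0.012],"turn":0}]' 35
python3 -m inch '[{"claw":-1,"travel":[0,0,0],"turn":0},{"claw":-1,"travel":[0,0,0],"turn":0},{"claw":-1,"travel":[0,0,0],"turn":0}]'
python3 -m inch '[{"claw":-1,"travel":[0,0,0.05],"turn":0},{"claw":-1,"travel":[0,0,0.15],"turn":0},{"claw":-1,"travel":[0,0,0.25],"turn":0},{"claw":-1,"travel":[0,0,0.25],"turn":0}]'
python3 - <<'E'
from h import *
s=get_state();a=imaging.get_image('side')[200:440,200:440,::-1];b=imaging.get_image('wrist')[100:440,120:520,::-1]
cv2.imwrite('pics/g1.png',np.hstack([cv2.resize(a,(390,390)),cv2.resize(b,(400,390))]));print(s['position'],s['contact_force'])
E
```

```text
clock: 15.05
position: [0.4806, 0.3314, 0.0793]
ee_rot: [0.0, 0.993, -0.12, 0.0]
contact_force: [-0.9, -0.3, 3.1]
width: 0.0459
gripper_force: 35.9
clock: 15.35
position: [0.4806, 0.3314, 0.0792]
ee_rot: [0.0, 0.993, -0.12, 0.0]
contact_force: [-0.2, -1.7, 4.5]
width: 0.0456
gripper_force: 36.1
clock: 15.75
position: [0.4823, 0.3325, 0.1314]
ee_rot: [-0.002, 0.993, -0.121, 0.002]
contact_force: [0.7, 0.5, -2.0]
width: 0.0459
gripper_force: 36.4
[0.48229613 0.33253365 0.13143032] [ 0.71103224  0.46145206 -2.03286653]
```

View pics/g1.png

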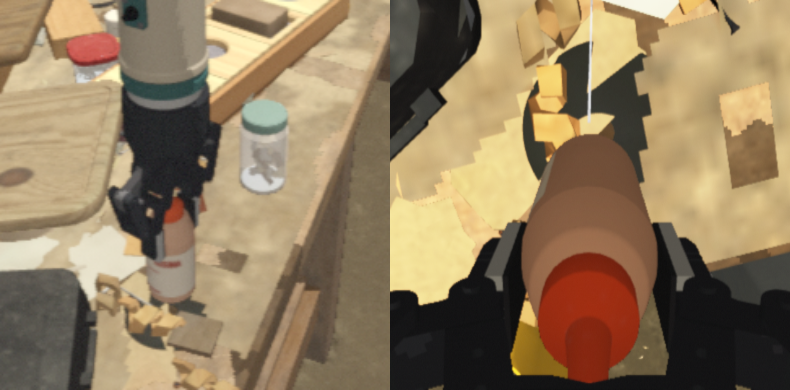

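The bottle is held upright between the pads. I'll carry it at a moderate pace.

```bash
python3 -m inch '[{"claw":-1,"travel":[0,0,0.15],"turn":0},{"claw":-1,"travel":[0,0,0.35],"turn":0},{"claw":-1,"travel":[0,0,0.5],"turn":0},{"claw":-1,"travel":[0.03,-0.08,0.6],"turn":0},{"claw":-1,"travel":[0.07,-0.22,0.6],"turn":0}]' 45
python3 -m inch '[{"claw":-1,"travel":[0.06,-0.18,0],"turn":0},{"claw":-1,"travel":[0.12,-0.36,0],"turn":0},{"claw":-1,"travel":[0.18,-0.54,0],"turn":0},{"claw":-1,"travel":[0.24,-0.72,0],"turn":0},{"claw":-1,"travel":[0.3,-0.9,0],"turn":0}]'
python3 -m inch '[{"claw":-1,"travel":[0.06,-0.18,0],"turn":0},{"claw":-1,"travel":[0.12,-0.36,0],"turn":0},{"claw":-1,"travel":[0.18,-0.54,0],"turn":0},{"claw":-1,"travel":[0.24,-0.72,0],"turn":0},{"claw":-1,"travel":[0.3,-0.9,0],"turn":0}]'
python3 -m inch '[{"claw":-1,"travel":[0.02,-0.1,0],"turn":0},{"claw":-1,"travel":[0.03,-0.18,0],"turn":0},{"claw":-1,"travel":[0.03,-0.18,-0.1],"turn":0},{"claw":-1,"travel":[0.03,-0.18,-0.2],"turn":0},{"claw":-1,"travel":[0.03,-0.18,-0.2],"turn":0}]'
python3 -c "
from rig import get_state;print(get_state()['position'])"
```

```text
clock: 16.35
position: [0.4956, 0.2889, 0.2509]
ee_rot: [-0.002, 0.993, -0.119, 0.002]
contact_force: [-0.0, -0.9, -1.6]
width: 0.0453
gripper_force: 48.3
clock: 16.85
position: [0.5541, 0.106, 0.2471]
ee_rot: [0.0, 0.993, -0.121, -0.002]
contact_force: [0.9, 0.1, -1.3]
width: 0.0457
gripper_force: 48.3
clock: 17.35
position: [0.6142, -0.0739, 0.2469]
ee_rot: [-0.0, 0.993, -0.121, -0.002]
contact_force: [0.0, 0.1, -2.4]
width: 0.045
gripper_force: 48.3
clock: 17.85
position: [0.6179, -0.1072, 0.2054]
ee_rot: [-0.001, 0.993, -0.12, -0.004]
contact_force: [-0.6, 0.9, -1.4]
width: 0.045
gripper_force: 48.3
[ 0.61791217 -0.10717886  0.20544561]
```

```bash
python3 -m inch '[{"claw":-1,"travel":[0.028,-0.022,-0.1],"turn":0},{"claw":-1,"travel":[0.028,-0.022,-0.2],"turn":0},{"claw":-1,"travel":[0.028,-0.022,-0.29],"turn":0},{"claw":-1,"travel":[0.028,-0.022,-0.29],"turn":0},{"claw":-1,"travel":[0.028,-0.022,-0.29],"turn":0}]'
python3 - <<'E'
from h import *
s=get_state();im=imaging.get_image('wrist');K,T=cam('wrist',s);np.savez('pics/w8.npz',K=K,T=T)
b=imaging.get_image('side')[150:330,210:440]
cv2.imwrite('pics/w8.png',np.hstack([im[60:460,110:530],cv2.resize(b,(380,400))])[:,:,::-1]);print(s['position'])
E
```

```text
clock: 18.35
position: [0.6264, -0.1124, 0.1517]
ee_rot: [-0.0, 0.993, -0.12, 0.0]
contact_force: [-0.3, -0.8, -0.9]
width: 0.0455
gripper_force: 48.3
[ 0.62638136 -0.1124442   0.15167685]
```

View pics/w8.png

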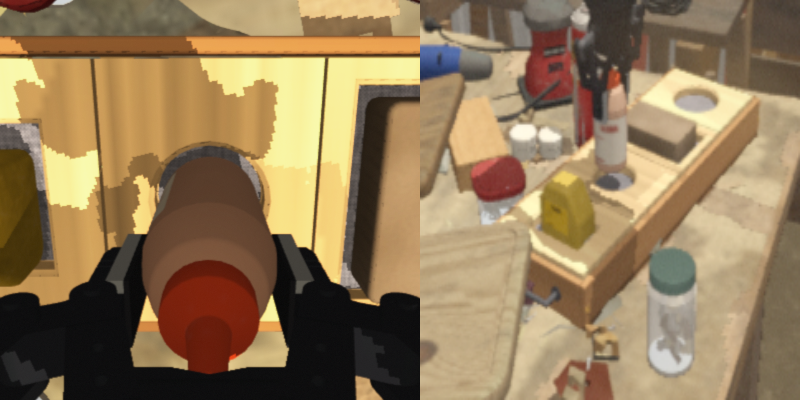

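The recess far rim is at about crop (212,143) with sides at u 155/270; the bottle base far edge is at (209,158), upright, about 12 mm above the block top.

```bash
python3 - <<'E'
from h import *
d=np.load('pics/w8.npz');KT=(d['K'],d['T']);a=np.radians(-13.8);ex=np.array([np.cos(a),np.sin(a)]);ey=np.array([-ex[1],ex[0]])
s=get_state();p=np.array([.6264,-.1124]);print(s['position'])
for n,uv,z in(('rimfar',(212,143),.06),('rimL',(155,190),.06),('rimR',(270,190),.06),('basefar',(209,158),.0725),('blkL',(92,58),.06),('blkR',(326,58),.06)):
    w=px2w(KT,(uv[0]+110,uv[1]+60),z)[:2]-p;print(n,(w@ex).round(4),(w@ey).round(4))
print('recess rel',((np.array([.6245,-.1112])-p)@ex))
E
```

```text
[ 0.62707677 -0.11287995  0.15262151]
rimfar 0.0291 -0.0011
rimL 0.0031 0.03
rimR 0.0031 -0.0329
basefar 0.0238 0.0005
blkL 0.0722 0.0591
blkR 0.0723 -0.0581
recess rel -0.0021313952809225117
```

```bash
python3 -m inch '[{"claw":-1,"travel":[-0.021,0,-0.02],"turn":0},{"claw":-1,"travel":[-0.021,0,-0.06],"turn":0},{"claw":-1,"travel":[-0.021,0,-0.09],"turn":0},{"claw":-1,"travel":[-0.021,0,-0.12],"turn":0},{"claw":-1,"travel":[-0.021,0,-0.12],"turn":0}]'
python3 -m inch '[{"claw":-1,"travel":[0,0,-0.01],"turn":0},{"claw":-1,"travel":[0,0,-0.01],"turn":0}]'
```

```text
clock: 18.95
position: [0.6216, -0.1129, 0.1259]
ee_rot: [-0.0, 0.993, -0.121, -0.001]
contact_force: [-0.1, -0.1, -1.9]
width: 0.0451
gripper_force: 48.3
clock: 19.15
position: [0.6222, -0.1131, 0.1254]
ee_rot: [0.0, 0.993, -0.121, 0.0]
contact_force: [-1.1, -0.1, 1.6]
width: 0.0451
gripper_force: 48.6
```

```bash
python3 -m inch '[{"claw":-1,"travel":[0,0,-0.004],"turn":0},{"claw":0.2,"travel":[0,0,-0.004],"turn":0},{"claw":0.6,"travel":[0,0,-0.004],"turn":0},{"claw":1,"travel":[0,0,-0.004],"turn":0},{"claw":1,"travel":[0,0,-0.004],"turn":0}]'
python3 -m inch '[{"claw":1,"travel":[0,0,0],"turn":0},{"claw":1,"travel":[0,0,0.1],"turn":0},{"claw":1,"travel":[0,0,0.3],"turn":0},{"claw":1,"travel":[0,0,0.5],"turn":0},{"claw":1,"travel":[0,0,0.6],"turn":0}]'
python3 -m inch '[{"claw":1,"travel":[-0.7,0.9,0],"turn":0},{"claw":1,"travel":[-0.7,0.9,0],"turn":0},{"claw":1,"travel":[-0.7,0.9,0],"turn":0},{"claw":1,"travel":[-0.7,0.9,0],"turn":0},{"claw":1,"travel":[-0.7,0.9,0],"turn":0}]'
python3 - <<'E'
from h import *
get_state();imaging.get_image('top');s=get_state();im=imaging.get_image('wrist');K,T=cam('wrist',s);np.savez('pics/w9.npz',K=K,T=T)
b=imaging.get_image('side')[150:330,210:440]
cv2.imwrite('pics/w9.png',np.hstack([im[60:460,110:530],cv2.resize(b,(380,400))])[:,:,::-1]);print(s['position'],w2px((K,T),[.471,.0865,.109])-[110,60])
E
```

```text
clock: 19.65
position: [0.6219, -0.1129, 0.1239]
ee_rot: [0.0, 0.993, -0.121, -0.0]
contact_force: [0.2, -0.2, 0.6]
width: 0.0855
gripper_force: 0.0
clock: 20.15
position: [0.6234, -0.1134, 0.2481]
ee_rot: [0.001, 0.993, -0.121, 0.003]
contact_force: [1.0, -0.1, 0.2]
width: 0.0854
gripper_force: 0.0
clock: 20.65
position: [0.4789, 0.0694, 0.2442]
ee_rot: [-0.0, 0.993, -0.12, -0.001]
contact_force: [0.1, 1.0, -0.4]
width: 0.0855
gripper_force: 0.0
[0.4765154  0.07180195 0.24431964] [190.5862632  187.08065838]
```

View pics/w9.png

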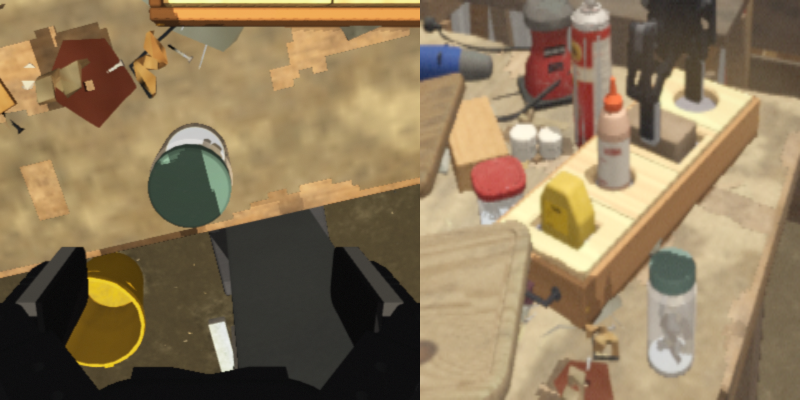

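The glue bottle stands seated, and the jar lid centre at crop (190,186) matches the (0.471, 0.0865) estimate, so I'll grasp the jar.

```bash
python3 -m inch '[{"claw":1,"travel":[-0.027,0.073,0],"turn":0},{"claw":1,"travel":[-0.027,0.073,-0.2],"turn":0},{"claw":1,"travel":[-0.027,0.073,-0.35],"turn":0},{"claw":1,"travel":[-0.027,0.073,-0.4],"turn":0},{"claw":1,"travel":[-0.027,0.073,-0.4],"turn":0}]'
python3 -m inch '[{"claw":1,"travel":[0,0,-0.15],"turn":0},{"claw":1,"travel":[0,0,-0.3],"turn":0},{"claw":1,"travel":[0,0,-0.42],"turn":0},{"claw":1,"travel":[0,0,-0.48],"turn":0},{"claw":1,"travel":[0,0,-0.48],"turn":0}]' 50
python3 -c "
from rig import get_state;print(get_state()['position'])"
```

```text
clock: 21.3
position: [0.4765, 0.0809, 0.1629]
ee_rot: [0.0, 0.993, -0.121, -0.001]
contact_force: [-0.4, -0.0, 0.1]
width: 0.0855
gripper_force: 0.0
clock: 21.8
position: [0.4773, 0.0812, 0.0679]
ee_rot: [0.0, 0.993, -0.121, -0.0]
contact_force: [-0.7, -0.0, 0.1]
width: 0.0857
gripper_force: 0.0
[0.47727464 0.08118609 0.06790188]
```

```bash
python3 -m inch '[{"claw":1,"travel":[-0.015,0.013,0],"turn":0},{"claw":1,"travel":[-0.03,0.026,0],"turn":0},{"claw":1,"travel":[-0.03,0.026,0],"turn":0},{"claw":1,"travel":[-0.03,0.026,0],"turn":0}]'
python3 -m inch '[{"claw":0.7,"travel":[0,0,0],"turn":0},{"claw":0.5,"travel":[0,0,0],"turn":0},{"claw":0.3,"travel":[0,0,0],"turn":0},{"claw":-1,"travel":[0,0,0],"turn":0},{"claw":-1,"travel":[0,0,0],"turn":0}]' 60
python3 -m inch '[{"claw":-1,"travel":[0,0,0],"turn":0},{"claw":-1,"travel":[0,0,0],"turn":0},{"claw":-1,"travel":[0,0,0],"turn":0}]'
```

```text
clock: 22.2
position: [0.471, 0.087, 0.0689]
ee_rot: [-0.0, 0.993, -0.12, 0.001]
contact_force: [0.5, 0.9, -0.3]
width: 0.0854
gripper_force: 0.0
clock: 22.7
position: [0.4708, 0.087, 0.0687]
ee_rot: [-0.0, 0.993, -0.121, 0.0]
contact_force: [-0.6, 0.5, 4.9]
width: 0.0584
gripper_force: 63.8
clock: 23.0
position: [0.4708, 0.087, 0.0687]
ee_rot: [-0.0, 0.993, -0.121, 0.0]
contact_force: [-0.8, 0.7, 5.7]
width: 0.058
gripper_force: 63.8
```

```bash
python3 -m inch '[{"claw":-1,"travel":[0,0,0.1],"turn":0},{"claw":-1,"travel":[0,0,0.3],"turn":0},{"claw":-1,"travel":[0,0,0.5],"turn":0},{"claw":-1,"travel":[0,0,0.7],"turn":0},{"claw":-1,"travel":[0.02,-0.1,0.9],"turn":0}]' 70
python3 -m inch '[{"claw":-1,"travel":[0.04,-0.18,0],"turn":0},{"claw":-1,"travel":[0.08,-0.36,0],"turn":0},{"claw":-1,"travel":[0.12,-0.54,0],"turn":0},{"claw":-1,"travel":[0.16,-0.72,0],"turn":0},{"claw":-1,"travel":[0.2,-0.9,0],"turn":0}]'
python3 -m inch '[{"claw":-1,"travel":[0.04,-0.18,0],"turn":0},{"claw":-1,"travel":[0.08,-0.36,0],"turn":0},{"claw":-1,"travel":[0.12,-0.54,0],"turn":0},{"claw":-1,"travel":[0.16,-0.72,0],"turn":0},{"claw":-1,"travel":[0.2,-0.9,0],"turn":0}]'
python3 -m inch '[{"claw":-1,"travel":[0.05,-0.12,0],"turn":0},{"claw":-1,"travel":[0.06,-0.24,0],"turn":0},{"claw":-1,"travel":[0.06,-0.24,-0.1],"turn":0},{"claw":-1,"travel":[0.06,-0.24,-0.2],"turn":0},{"claw":-1,"travel":[0.06,-0.24,-0.2],"turn":0}]'
python3 -m inch '[{"claw":-1,"travel":[0,0,0],"turn":0},{"claw":-1,"travel":[0,0,0],"turn":0}]'
```

```text
clock: 23.5
position: [0.4733, 0.0682, 0.249]
ee_rot: [-0.001, 0.993, -0.119, -0.001]
contact_force: [-0.2, -0.1, -3.6]
width: 0.0576
gripper_force: 76.2
clock: 24.0
position: [0.5141, -0.1145, 0.2473]
ee_rot: [-0.0, 0.993, -0.121, -0.001]
contact_force: [1.2, -0.1, -2.7]
width: 0.058
gripper_force: 76.2
clock: 24.5
position: [0.5542, -0.2944, 0.2469]
ee_rot: [-0.001, 0.993, -0.121, -0.001]
contact_force: [0.3, 0.7, -2.9]
width: 0.0578
gripper_force: 76.2
clock: 25.0
position: [0.5643, -0.34, 0.2035]
ee_rot: [-0.002, 0.993, -0.121, -0.004]
contact_force: [0.7, 1.4, -2.5]
width: 0.0579
gripper_force: 76.1
clock: 25.2
position: [0.5671, -0.3413, 0.2091]
ee_rot: [0.0, 0.993, -0.12, 0.001]
contact_force: [-0.3, -0.2, -3.1]
width: 0.0578
gripper_force: 76.2
```

```bash
python3 -m inch '[{"claw":-1,"travel":[0,0,-0.1],"turn":0},{"claw":-1,"travel":[0,0,-0.22],"turn":0},{"claw":-1,"travel":[0,0,-0.32],"turn":0},{"claw":-1,"travel":[0,0,-0.36],"turn":0},{"claw":-1,"travel":[0,0,-0.36],"turn":0}]'
python3 - <<'E'
from h import *
imaging.get_image('top');imaging.get_image('top')
s=get_state();im=imaging.get_image('wrist');K,T=cam('wrist',s);np.savez('pics/w10.npz',K=K,T=T)
b=imaging.get_image('side')[100:300,270:470]
cv2.imwrite('pics/w10.png',np.hstack([im[60:460,110:530],cv2.resize(b,(380,400))])[:,:,::-1]);print(s['position'])
E
```

```text
clock: 25.7
position: [0.5664, -0.3409, 0.1359]
ee_rot: [-0.0, 0.993, -0.12, -0.0]
contact_force: [0.5, 1.1, -3.4]
width: 0.0577
gripper_force: 76.1
[ 0.56739085 -0.3416509   0.13755544]
```

View pics/w10.png

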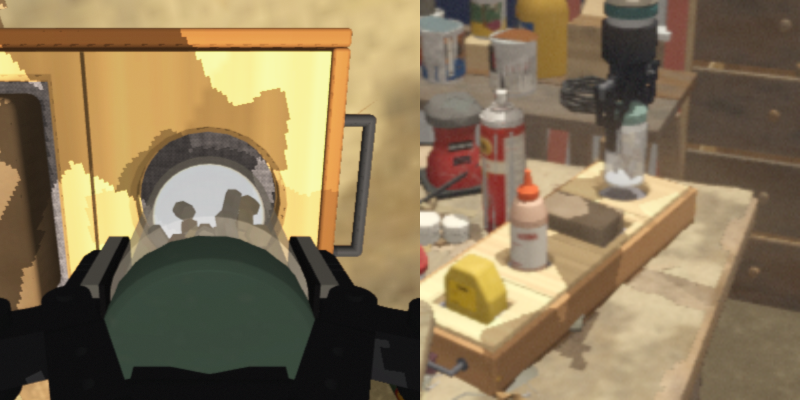

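The jar is upright. The recess rim has its far edge at crop v≈128 and sides at u 139/285; the jar base's far edge is at v≈157, centred at u≈210.

```bash
python3 - <<'E'
from h import *
d=np.load('pics/w10.npz');KT=(d['K'],d['T']);a=np.radians(-13.8);ex=np.array([np.cos(a),np.sin(a)]);ey=np.array([-ex[1],ex[0]])
p=np.array([.5674,-.3417])
for n,uv,z in(('rimfar',(212,128),.06),('rimL',(139,190),.06),('rimR',(285,190),.06),('basefar',(210,157),.0689),('baseL',(146,200),.0689),('baseR',(274,200),.0689),('blkL',(84,51),.06),('blkR',(333,49),.06)):
    w=px2w(KT,(uv[0]+110,uv[1]+60),z)[:2]-p;print(n,(w@ex).round(4),(w@ey).round(4))
E
```

```text
rimfar 0.0393 -0.001
rimL 0.0075 0.0362
rimR 0.0075 -0.0384
basefar 0.0267 -0.0
baseL 0.0051 0.0314
baseR 0.0051 -0.0315
blkL 0.0752 0.0587
blkR 0.0762 -0.0573
```

```bash
python3 -m inch '[{"claw":-1,"travel":[0.003,0,-0.04],"turn":0},{"claw":-1,"travel":[0.003,0,-0.08],"turn":0},{"claw":-1,"travel":[0.003,0,-0.105],"turn":0},{"claw":-1,"travel":[0.003,0,-0.105],"turn":0}]'
python3 -m inch '[{"claw":-1,"travel":[0,0,-0.007],"turn":0},{"claw":-1,"travel":[0,0,-0.007],"turn":0}]'
```

```text
clock: 26.3
position: [0.567, -0.341, 0.1149]
ee_rot: [-0.0, 0.993, -0.121, -0.0]
contact_force: [0.1, 0.8, 0.4]
width: 0.0583
gripper_force: 76.3
clock: 26.5
position: [0.5671, -0.341, 0.1148]
ee_rot: [0.0, 0.993, -0.12, 0.0]
contact_force: [-3.3, 1.1, 5.4]
width: 0.0578
gripper_force: 77.0
```

Contact came at the seat height. Now I'll release, retreat and check.

```bash
python3 -m inch '[{"claw":0.4,"travel":[0,0,0],"turn":0},{"claw":0.7,"travel":[0,0,0],"turn":0},{"claw":1,"travel":[0,0,0],"turn":0},{"claw":1,"travel":[0,0,0],"turn":0},{"claw":1,"travel":[0,0,0],"turn":0}]'
python3 -m inch '[{"claw":1,"travel":[0,0,0.1],"turn":0},{"claw":1,"travel":[0,0,0.3],"turn":0},{"claw":1,"travel":[0,0,0.5],"turn":0},{"claw":1,"travel":[0,0,0.7],"turn":0},{"claw":1,"travel":[0,0,0.7],"turn":0}]'
python3 -m inch '[{"claw":1,"travel":[-0.9,-0.5,0],"turn":0},{"claw":1,"travel":[-0.9,-0.5,0],"turn":0},{"claw":1,"travel":[-0.9,-0.5,0],"turn":0},{"claw":1,"travel":[-0.9,-0.5,0],"turn":0},{"claw":1,"travel":[-0.9,-0.5,0],"turn":0}]'
python3 - <<'E'
from h import *
a=imaging.get_image('top')[140:320,250:500];b=imaging.get_image('side')[130:330,240:440]
cv2.imwrite('pics/end.png',np.hstack([cv2.resize(a,(400,288)),cv2.resize(b,(400,288))])[:,:,::-1]);print(get_state()['position'])
E
```

```text
clock: 27.0
position: [0.5672, -0.3413, 0.1136]
ee_rot: [0.0, 0.993, -0.121, -0.0]
contact_force: [0.2, -0.3, -0.4]
width: 0.0854
gripper_force: 0.0
clock: 27.5
position: [0.5697, -0.3431, 0.2609]
ee_rot: [0.003, 0.993, -0.12, 0.006]
contact_force: [-0.8, -0.9, 0.2]
width: 0.0857
gripper_force: 0.0
clock: 28.0
position: [0.3823, -0.4434, 0.2533]
ee_rot: [0.001, 0.992, -0.123, -0.002]
contact_force: [1.1, -0.7, -0.2]
width: 0.0856
gripper_force: 0.0
[ 0.38586545 -0.44179329  0.2533673 ]
```

View pics/end.png

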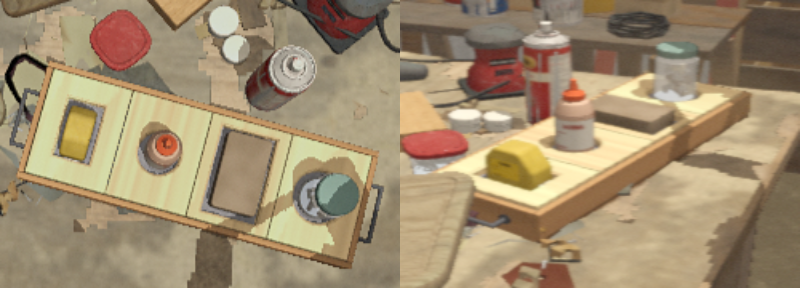

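All four items sit in their recesses in the final view: tape at (80,130), glue (162,148), cork (240,170), jar (325,195). Everything is upright, and the can and tub have not moved.

```bash
python3 -c "
from rig import ticket;print(ticket.sign_off())"
```

```text
the job is handed in; nothing more can be done
None
```

The sanding block, tape measure, glue bottle and jar are each seated in their own recess, with the bottle, jar and tape measure upright and the can and tub untouched; I handed the job in at about 28 s, and no verdict came back.

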